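# Index the carving vise to the magnifier

### The job

Bring the tip of the clamped knife-handle blank under the bench magnifier (the clear round glass, not the solid lamp shade): lift the carving vise's sprung plunger by its black knob, turn the vise head round, and let the plunger drop fully home in the slot there. Let go of it, and leave the knives, sheath and sanding block around the vise where they are.

Things in the scene. Friction and masses are not known exactly. Their poses are not given: they have to be found in the camera images.
- vise_base: Round grey fixed base of the carving vise, 256 mm across, 18 mm thick. Origin: centre of its underside, on the head's vertical turning axis. On it, 105 mm from the axis, a row of steel lands (tops 40 mm above the table) with five radial slots 18 mm wide: one towards the base's -x, the others 30 and 60 degrees to either side of it; the plunger's nose sits 16 mm deep in a slot.
- head (a joint): Turn of the vise head on the base, rad, counter-clockwise from above, -1.22 to 1.22. At 0 (the start) the plunger is over the middle slot, towards the base's -x, and the blank points along the base's +x. Slots at -1.047, -0.524, 0, 0.524, 1.047. It turns with light friction and stays where it is left once the plunger is up.
- plunger (a joint): Lift of the sprung plunger in the end of the head's index arm, m: 0 fully home in a slot, about 0.016 when its round nose rests on a land between slots, 0.030 at most. A spring pulls it down with about 4 N at 0 and 8 N at the top.
- knob_grip (a point): Centre of the plunger's upright round black knob, the point to grip: 32 mm across, 40 mm high (20 mm below and above this point). 112 mm above the table when home, 105 mm from the turning axis, across from the blank's tip; rises with the plunger. The plunger's guide below the knob is 34 mm across, its top 86 mm above the table.
- blank_tip (a point): Free end of the light wooden knife-handle blank clamped in the vise, 104 mm above the table, 150 mm from the turning axis on the far side from the plunger. The blank is 26 mm wide, its top 117 mm above the table; its back end and the jaws reach 45 mm from the axis towards the plunger.
- lens_center (a point): Centre of the bench magnifier's round clear glass (96 mm across with its dark rim), level, 160 mm above the table, on a post that stands beyond it; fixed. It overhangs the circle of the blank's tip, 145 mm from the turning axis, in line (within 3 mm) with the blank when the plunger is in one of the slots.
- lamp: Small work lamp with a solid dark round shade (72 mm across, 155 to 198 mm above the table) on a like post; fixed. Origin on the table below the shade's centre. It stands over another position of the blank's tip; magnifier and lamp may change places.
- knife_a: loose finished knife with dark wooden handle, 230 mm long, lying flat; origin at the guard
- knife_b: second loose finished knife, like the first
- sheath: loose black knife sheath, 185 mm long, lying flat
- sanding_block: loose cork sanding block 112 x 67 x 25 mm
Not all that is in view belongs to the job. What is shaped like the part that bears lens_center but purple is not meant.

How it is judged (in metres and radians):
On the way:
1. the plunger is lifted clear of its slot (value of joint plunger above 0.015 m), for 0.05 s.
At the end, for the whole second after the job is handed in: The blank's tip is under the magnifier (within 20 mm of the glass's centre, seen from above), the plunger is home in the slot there (lift under 4 mm), and the head is at rest (value of joint plunger below 0.004 m and horizontal distance between blank_tip and lens_center below 0.02 m and velocity of joint head between -0.05 and 0.05 rad/s); the robot touches nothing.
It fails at once if a knife, the sheath or the sanding block beside the vise is moved by more than 30 mm (distance of any of knife_a, knife_b, sheath, sanding_block from where it was at the start of the episode above 0.03 m).
It also fails if it takes over 35 s, if anything falls off the work surface, if the arm or the gripper's body presses on something with over 40 N, if the wrist force passes 120 N, or if a joint passes its speed limit or range.

### The arm

A 6-joint arm with a two-finger parallel gripper is mounted at the origin on the work surface. World frame = base frame: x ahead of the robot, y to its left, z up, the work surface at z = 0. Lengths are in mm, angles in degrees, forces in N, time in s.
With the tool pointing down it reaches from about 300 to 850 mm from the base axis. Payload 4.2 kg.
Tool frame: the origin (TCP) lies at the very end of the fingers, on their centre line; the grasp point (between the pads) lies 19 mm behind it (env.grip_point_offset is the distance from the TCP to the grasp point, in mm); z points along the fingers, y is the line along which they close (so a half turn about z gives the same grasp; the last joint's range is limited). The gripper opens to 91 mm and grips with 3 to 60 N. Pads are 32 mm wide; open, the fingers measure 118 mm over their backs; the gripper's body (76 mm by 178 mm) begins 60 mm behind the grasp point.
Start: joints at [72.078, 18.312, 89.639, -0, 72.044, -1.146], TCP at [165.967, 550.544, 213.976] pointing down, gripper open.
Joint ranges: [-177.97, 177.97], [-48.28, 115.42], [12.27, 149.76], [-77.06, 257.06], [2.81, 150.46], [-146.56, 146.56]. Speed limits (degrees/s): [147.25, 147.25, 180, 180, 180, 180].

### API

Orientations are given as [roll, pitch, yaw] about the fixed x, y, z axes, in that order (R = Rz(yaw) Ry(pitch) Rx(roll)).
In Python, from workcell import env gives the robot as it stands. The module is installed in compiled form; this text tells all that it offers.
- The arm moves only by the tool arm_command, never from a script. Its argument "rows" is a list of rows, each an object with "delta_pos": the shift along the tool's x, y, z in mm, a list of three; "roll": the turn about the tool's z in units of 5 degrees (1.0 is 5 degrees); "jaw": the opening in per cent of the stroke, from 0 (shut) to 100 (fully open). A call has 1 to 20 rows; each row is the pose to reach, as a shift and turn from the pose commanded when the call began, along the tool's axes at that moment; what a row does not reach only later rows make up. A row lasts 1/12 s, in which the tool goes at most 41.7 mm and 7.16 degrees, less where a joint would pass 70% of its speed; a pose out of reach is approached as far as the arm can. A call with a gripper value outside its range is refused whole. The fingers move at their own pace and stop on an object; "squeeze" is the grip in N (left out, the last holds). Time passes only in rows, so rows that repeat a pose let the fingers close. It gives the time, the measured TCP pose, the force, the opening and the grip force at its end, in the units of the state.
- env.state(): the state, without advancing time (a new reading comes with each control period).
- env.grab_frame(name): name is "side" or "top"; returns a dict with "img" (400x640x3 uint8, blue, green, red), "z_map" (400x640 float32, mm along the optical axis (not along the pixel's ray), 0 where there is no reading), "fov_y" (degrees; the focal length in pixels is half the picture's height over the tangent of half this angle, whatever the lens; pixels are square), "cx", "cy" (the principal point, pixels), "R" (3x3) and "t" (3): a world point X has camera coordinates R X + t. Camera axes: x right, y down, z forward; pixel columns grow to the right and rows downward; lengths in mm; the calibration is good to about 2 mm. A picture is of the moment at which its call begins.
- env.job_done(): hands the job in; it is judged then, once.
The state is a dict: "time_s": time; "qpos": joint angles; "qvel": joint speeds; "effort": joint torques, N m; "ee_pos": TCP position; "ee_rot": TCP orientation; "force": force on the tool from outside, world axes, zero at the start; "torque": the same for the moment, N m; "gripper_width": finger opening in mm; "gripper_force": force on a finger pad.
Only numpy, scipy, OpenCV 4.12 (cv2) and the standard library are available. Lean on these libraries where they do the work, as an engineer would, in place of code of your own. Each camera call takes 0.05 s, during which the arm holds its last target. There are 200 camera calls.

## Working session

There is one attempt and no reset: what is moved stays moved. The work goes in short steps, Python scripts to look and compute and a tool call to move; the robot and the scene stay as the last step left them, time stands still between calls to the robot, and variables do not carry over. Pictures are saved under pics/ and viewed, at most 10 in all, crops included, and the job is handed in when it is done.

Besides the shell and the picture viewer there is one more tool, called after "Call:" as name([rows], argument=value, ...), one row to a line, values as JSON. arm_command: Moves the arm, as the interface text tells. Its arguments: {"type":"object","properties":{"rows":{"type":"array"},"squeeze":{"type":"number"}},"required":["rows"]}

```bash
mkdir -p pics; cat > h.py <<'E'
import numpy as np, cv2
from workcell import env
def grab(n,tag):
    f=env.grab_frame(n); cv2.imwrite(f'pics/{tag}.png',f['img']); np.savez(f'{tag}.npz',**{k:f[k] for k in f}); return f
def px2w(f,u,v,z=None):
    F=200/np.tan(np.radians(float(f['fov_y']))/2)
    R=np.array(f['R']);t=np.array(f['t'])
    d=np.array([(u-f['cx'])/F,(v-f['cy'])/F,1.])
    o=-R.T@t; w=R.T@d
    if z is None: return o+w*f['z_map'][int(v),int(u)]
    return o+w*(z-o[2])/w[2]
E
python3 - <<'E'
from h import *
for n in('top','side'):
    f=grab(n,n+'0'); print(n,f['fov_y'],f['cx'],f['cy'],-np.array(f['R']).T@f['t'])
s=env.state();print(s['time_s'],s['ee_pos'],s['ee_rot'],s['force'],s['gripper_width'])
E
```

```text
top 45.286034225279735 318.8634024869754 201.99501087661977 [ 346.77683159   19.15684462 1194.8741456 ]
side 49.140975340881084 314.94290931608964 208.1056136964935 [ 114.2187064  -502.26468626  729.50244743]
0.1 [165.82072871 550.09822226 213.20980683] [-1.79910559e+02 -1.30001489e-03  1.63224713e+02] [ 0.67056313 -0.94794085 -0.24347697] 91.12791407927156
```

View pics/top0.png

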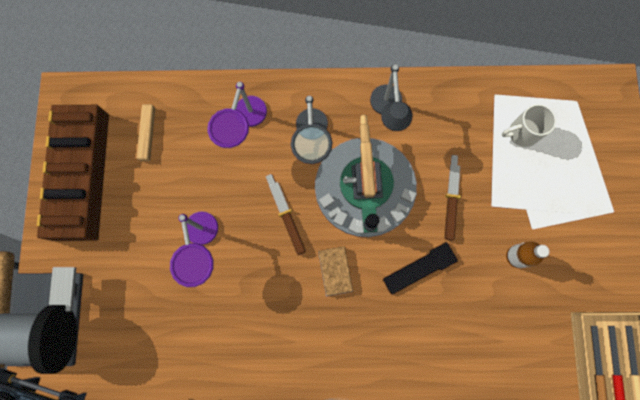

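View pics/side0.png

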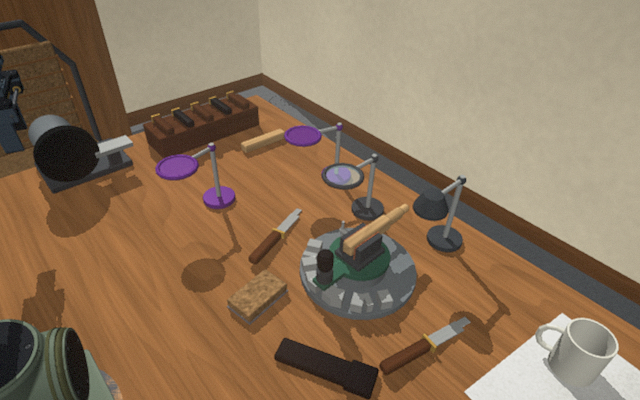

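The top view shows the knob at about (372,221), the blank tip at (364,117), the clear lens at (311,144), the lamp shade at (397,116) and the base centred near (365,187). The purple rings are decoys. I'll measure these next.

```bash
python3 - <<'E'
from h import *
T=dict(np.load('top0.npz'));S=dict(np.load('side0.npz'))
for n,u,v,z in[('knob',372,221,132),('tip',364,117,117),('lens',311.5,143.5,160),('base',365.5,187,18),('lamp',397,116,198),('sand',336,271,25),('knifeA',285,212,10),('knifeAend',301,250,15),('sheath',420,268,15),('post',310,98,170)]:
    print(n,px2w(T,u,v,z).round(),px2w(T,u,v).round())
for n,u,v,z in[('knob',325,256,132),('lens',342.5,175.5,160),('tip',404,208,117)]: print('S',n,px2w(S,u,v,z).round())
c=cv2.resize(T['img'][90:250,270:470],(800,640),interpolation=cv2.INTER_CUBIC)[:600]
cv2.imwrite('pics/c1.png',c)
c=cv2.resize(S['img'][140:300,290:450],(600,600),interpolation=cv2.INTER_CUBIC)
cv2.imwrite('pics/c2.png',c)
E
```

```text
knob [513. -78. 132.] [513. -78. 132.]
tip [765. -67. 117.] [766. -67. 113.]
lens [686.  56. 160.] [686.  56. 161.]
base [617. -74.  18.] [595. -67. 113.]
lamp [ 735. -133.  198.] [ 736. -133.  195.]
sand [408.   2.  25.] [408.   2.  24.]
knifeA [557. 128.  10.] [556. 128.  16.]
knifeAend [460.  88.  15.] [459.  87.  28.]
sheath [ 415. -202.   15.] [ 415. -202.   15.]
post [792.  59. 170.] [793.  59. 167.]
S knob [511. -85. 132.]
S lens [688.  57. 160.]
S tip [753. -75. 117.]
```

View pics/c1.png

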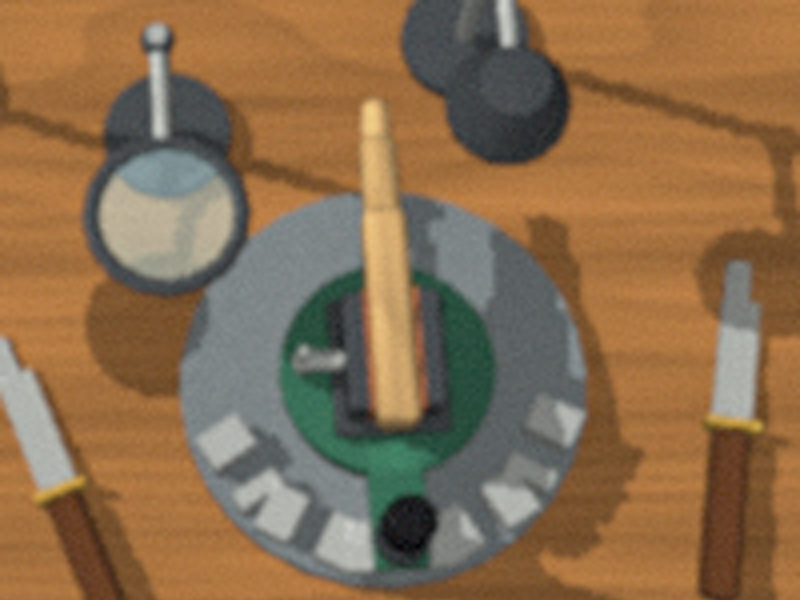

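View pics/c2.png

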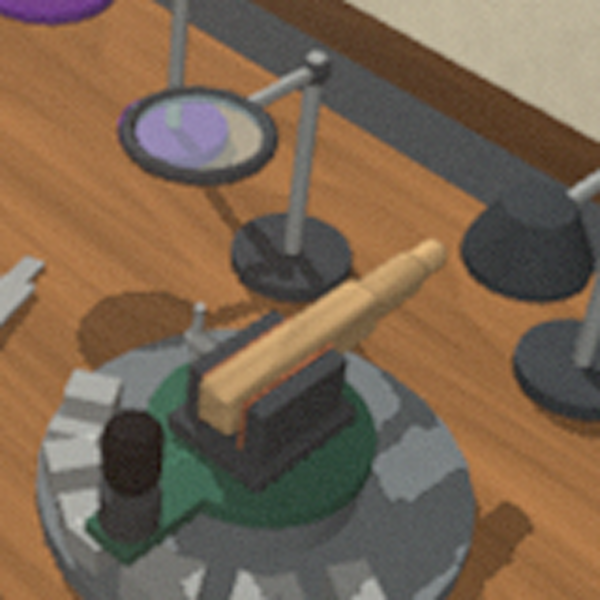

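The crop puts the axis at about (617.5,-73), with the blank at +3°. The lens sits at r≈147, +62°, so it belongs to the +60° slot (head +1.047). The knob is at about (513,-78). The first move is to a hover above the knob.

Call:
arm_command([
  {"delta_pos":[0,0,-40],"roll":0,"jaw":70},
  {"delta_pos":[-513,-501,-40],"roll":3.2,"jaw":70},
  {"delta_pos":[-513,-501,-40],"roll":3.2,"jaw":70},
  {"delta_pos":[-513,-501,-40],"roll":3.2,"jaw":70},
  {"delta_pos":[-513,-501,-40],"roll":3.2,"jaw":70},
  {"delta_pos":[-513,-501,-40],"roll":3.2,"jaw":70},
  {"delta_pos":[-513,-501,-40],"roll":3.2,"jaw":70},
  {"delta_pos":[-513,-501,-40],"roll":3.2,"jaw":70},
  {"delta_pos":[-513,-501,-40],"roll":3.2,"jaw":70},
  {"delta_pos":[-513,-501,-40],"roll":3.2,"jaw":70},
  {"delta_pos":[-513,-501,-40],"roll":3.2,"jaw":70},
  {"delta_pos":[-513,-501,-40],"roll":3.2,"jaw":70},
  {"delta_pos":[-513,-501,-40],"roll":3.2,"jaw":70},
  {"delta_pos":[-513,-501,-40],"roll":3.2,"jaw":70},
  {"delta_pos":[-513,-501,-40],"roll":3.2,"jaw":70},
  {"delta_pos":[-513,-501,-40],"roll":3.2,"jaw":70},
  {"delta_pos":[-513,-501,-40],"roll":3.2,"jaw":70},
  {"delta_pos":[-513,-501,-40],"roll":3.2,"jaw":70},
  {"delta_pos":[-513,-501,-40],"roll":3.2,"jaw":70},
  {"delta_pos":[-513,-501,-40],"roll":3.2,"jaw":70},
], squeeze=35)

```text
time_s: 1.77
ee_pos: [513.2, -79.4, 252.9]
ee_rot: [-180.0, -0.1, 147.0]
force: [0.5, 0.1, -0.2]
gripper_width: 64.0
gripper_force: 0.0
```

Call:
arm_command([
  {"delta_pos":[0,1,40],"roll":0,"jaw":70},
  {"delta_pos":[0,1,75],"roll":0,"jaw":70},
  {"delta_pos":[0,1,100],"roll":0,"jaw":70},
  {"delta_pos":[0,1,115],"roll":0,"jaw":70},
  {"delta_pos":[0,1,115],"roll":0,"jaw":70},
])

```text
time_s: 2.18
ee_pos: [509.4, -74.2, 135.5]
ee_rot: [-179.8, -0.5, 147.3]
force: [-0.4, -0.3, -0.7]
gripper_width: 64.2
gripper_force: 0.0
```

```bash
python3 - <<'E'
from h import *
f=grab('side','side1');print(env.state()['ee_pos'],env.state()['force'])
c=cv2.resize(f['img'][150:310,230:430],(750,600),interpolation=cv2.INTER_CUBIC)
cv2.imwrite('pics/c3.png',c)
E
```

```text
[511.15097857 -74.65617693 137.67397927] [-0.24559909 -0.13170533  0.44179013]
```

View pics/c3.png

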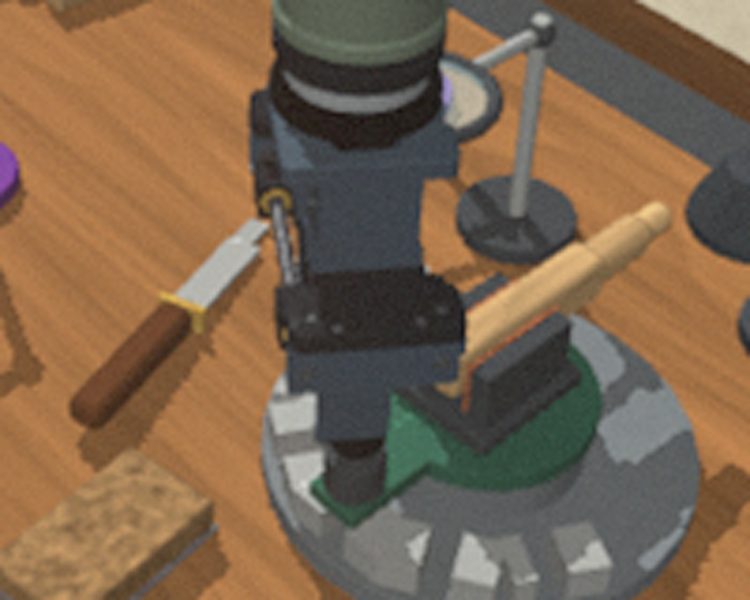

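The fingers straddle the knob, but the tool is still settling.

Call:
arm_command([
  {"delta_pos":[0,0,0],"roll":0,"jaw":70},
  {"delta_pos":[0,0,0],"roll":0,"jaw":70},
  {"delta_pos":[0,0,0],"roll":0,"jaw":70},
  {"delta_pos":[0,0,0],"roll":0,"jaw":70},
])

```text
time_s: 2.57
ee_pos: [513.7, -76.3, 140.2]
ee_rot: [179.9, 0.1, 147.2]
force: [-1.1, 0.7, -0.5]
gripper_width: 63.7
gripper_force: 0.0
```

Call:
arm_command([
  {"delta_pos":[0,-1,20],"roll":0,"jaw":70},
  {"delta_pos":[0,-1,34],"roll":0,"jaw":70},
  {"delta_pos":[0,-1,41],"roll":0,"jaw":70},
  {"delta_pos":[0,-1,41],"roll":0,"jaw":70},
  {"delta_pos":[0,-1,41],"roll":0,"jaw":70},
  {"delta_pos":[0,-1,41],"roll":0,"jaw":20},
  {"delta_pos":[0,-1,41],"roll":0,"jaw":20},
  {"delta_pos":[0,-1,41],"roll":0,"jaw":20},
  {"delta_pos":[0,-1,41],"roll":0,"jaw":20},
  {"delta_pos":[0,-1,41],"roll":0,"jaw":20},
  {"delta_pos":[0,-1,41],"roll":0,"jaw":20},
  {"delta_pos":[0,-1,41],"roll":0,"jaw":20},
], squeeze=35)

```text
time_s: 3.57
ee_pos: [513.1, -77.1, 98.2]
ee_rot: [180.0, 0.1, 147.2]
force: [0.6, 1.3, 1.1]
gripper_width: 31.3
gripper_force: 35.0
```

Gripped: width is 31 mm at 35 N. Now lift 24 mm.

Call:
arm_command([
  {"delta_pos":[0,0,-6],"roll":0,"jaw":20},
  {"delta_pos":[0,0,-12],"roll":0,"jaw":20},
  {"delta_pos":[0,0,-18],"roll":0,"jaw":20},
  {"delta_pos":[0,0,-24],"roll":0,"jaw":20},
  {"delta_pos":[0,0,-24],"roll":0,"jaw":20},
  {"delta_pos":[0,0,-24],"roll":0,"jaw":20},
  {"delta_pos":[0,0,-24],"roll":0,"jaw":20},
  {"delta_pos":[0,0,-24],"roll":0,"jaw":20},
])

```text
time_s: 4.23
ee_pos: [512.9, -77.1, 121.7]
ee_rot: [180.0, 0.0, 147.2]
force: [5.3, 0.7, -8.5]
gripper_width: 31.3
gripper_force: 35.0
```

```bash
python3 - <<'E'
import numpy as np
from h import env
s=env.state();yaw=np.radians(s['ee_rot'][2]);print(s['ee_pos'],s['ee_rot'],s['force'],s['gripper_width'])
yaw=np.radians(147.2)
A=np.array([617.5,-73]);k=np.array([513,-78.]);r=k-A
tx=np.array([np.cos(yaw),np.sin(yaw)]);ty=np.array([np.sin(yaw),-np.cos(yaw)])
for d in range(4,61,4):
    a=np.radians(d);R=np.array([[np.cos(a),-np.sin(a)],[np.sin(a),np.cos(a)]])
    p=R@r-r;print(d,(p@tx).round(1),(p@ty).round(1),-d/5, (k+p).round())
E
```

```text
[512.93568756 -77.13807389 121.73999332] [1.79963093e+02 3.71359859e-02 1.47221255e+02] [ 5.25432607  0.72432173 -8.51274085] 31.274734819080294
4 -4.4 -5.8 -0.8 [514. -85.]
8 -9.3 -11.3 -1.6 [515. -92.]
12 -14.5 -16.4 -2.4 [ 516. -100.]
16 -20.1 -21.1 -3.2 [ 518. -107.]
20 -25.9 -25.4 -4.0 [ 521. -113.]
24 -32.1 -29.4 -4.8 [ 524. -120.]
28 -38.5 -32.8 -5.6 [ 528. -126.]
32 -45.2 -35.9 -6.4 [ 532. -133.]
36 -52.0 -38.4 -7.2 [ 536. -138.]
40 -59.0 -40.5 -8.0 [ 541. -144.]
44 -66.1 -42.1 -8.8 [ 546. -149.]
48 -73.4 -43.1 -9.6 [ 551. -154.]
52 -80.6 -43.7 -10.4 [ 557. -158.]
56 -87.9 -43.8 -11.2 [ 563. -162.]
60 -95.2 -43.3 -12.0 [ 570. -166.]
```

Call:
arm_command([
  {"delta_pos":[-4.4,-5.8,0],"roll":-0.8,"jaw":20},
  {"delta_pos":[-9.3,-11.3,0],"roll":-1.6,"jaw":20},
  {"delta_pos":[-14.5,-16.4,0],"roll":-2.4,"jaw":20},
  {"delta_pos":[-20.1,-21.1,0],"roll":-3.2,"jaw":20},
  {"delta_pos":[-25.9,-25.4,0],"roll":-4.0,"jaw":20},
  {"delta_pos":[-32.1,-29.4,0],"roll":-4.8,"jaw":20},
  {"delta_pos":[-38.5,-32.8,0],"roll":-5.6,"jaw":20},
  {"delta_pos":[-45.2,-35.9,0],"roll":-6.4,"jaw":20},
  {"delta_pos":[-52,-38.4,0],"roll":-7.2,"jaw":20},
  {"delta_pos":[-59,-40.5,0],"roll":-8.0,"jaw":20},
  {"delta_pos":[-66.1,-42.1,0],"roll":-8.8,"jaw":20},
  {"delta_pos":[-73.4,-43.1,0],"roll":-9.6,"jaw":20},
  {"delta_pos":[-80.6,-43.7,0],"roll":-10.4,"jaw":20},
  {"delta_pos":[-87.9,-43.8,0],"roll":-11.2,"jaw":20},
  {"delta_pos":[-95.2,-43.3,0],"roll":-12,"jaw":20},
  {"delta_pos":[-95.2,-43.3,0],"roll":-12,"jaw":20},
  {"delta_pos":[-95.2,-43.3,0],"roll":-12,"jaw":20},
  {"delta_pos":[-95.2,-43.3,0],"roll":-12,"jaw":20},
  {"delta_pos":[-95.2,-43.3,0],"roll":-12,"jaw":20},
])

```text
time_s: 5.82
ee_pos: [567.3, -168.8, 120.9]
ee_rot: [-179.8, -0.4, -152.8]
force: [0.6, -11.2, -9.1]
gripper_width: 31.2
gripper_force: 35.0
```

```bash
python3 - <<'E'
from h import *
f=grab('top','top2');s=env.state();print(s['ee_pos'],s['ee_rot'],s['force'],s['torque'],s['gripper_width'])
cv2.imwrite('pics/c4.png',cv2.resize(f['img'][90:250,270:470],(750,600),interpolation=cv2.INTER_CUBIC))
E
```

```text
[ 567.30297334 -168.81301238  120.90890426] [-179.81649357   -0.35592409 -152.82955683] [  0.88597722 -11.13144917  -7.83879723] [-1.7965862  -0.0266205  -0.59879119] 30.91140838484218
```

View pics/c4.png

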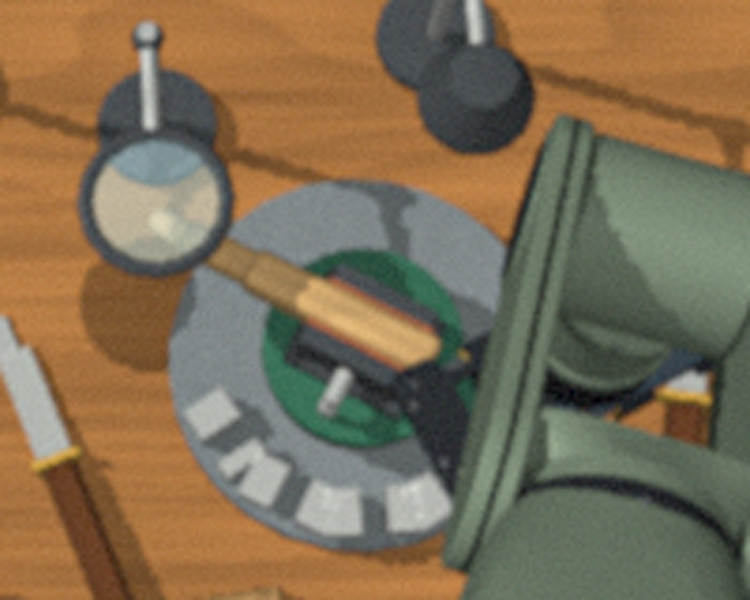

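The blank tip is visible through the glass, around (162,222) in the crop. Lowering now.

Call:
arm_command([
  {"delta_pos":[0,0,6],"roll":0,"jaw":20},
  {"delta_pos":[0,0,10],"roll":0,"jaw":20},
  {"delta_pos":[0,0,14],"roll":0,"jaw":20},
  {"delta_pos":[0,0,18],"roll":0,"jaw":20},
  {"delta_pos":[0,0,23],"roll":0,"jaw":20},
  {"delta_pos":[0,0,23],"roll":0,"jaw":20},
  {"delta_pos":[0,0,23],"roll":0,"jaw":20},
])

```text
time_s: 6.45
ee_pos: [568.2, -169.3, 98.4]
ee_rot: [-179.7, -0.3, -152.8]
force: [2.0, -12.1, -7.7]
gripper_width: 31.0
gripper_force: 35.0
```

Call:
arm_command([
  {"delta_pos":[0,0,0],"roll":0,"jaw":60},
  {"delta_pos":[0,0,0],"roll":0,"jaw":60},
  {"delta_pos":[0,0,0],"roll":0,"jaw":60},
  {"delta_pos":[0,0,0],"roll":0,"jaw":60},
  {"delta_pos":[0,0,0],"roll":0,"jaw":60},
  {"delta_pos":[0,0,0],"roll":0,"jaw":60},
  {"delta_pos":[0,0,-15],"roll":0,"jaw":60},
  {"delta_pos":[0,0,-40],"roll":0,"jaw":60},
  {"delta_pos":[0,0,-80],"roll":0,"jaw":60},
  {"delta_pos":[0,0,-120],"roll":0,"jaw":60},
  {"delta_pos":[0,0,-160],"roll":0,"jaw":60},
  {"delta_pos":[0,0,-160],"roll":0,"jaw":60},
  {"delta_pos":[170,0,-160],"roll":0,"jaw":60},
  {"delta_pos":[170,0,-160],"roll":0,"jaw":60},
  {"delta_pos":[170,0,-160],"roll":0,"jaw":60},
  {"delta_pos":[170,0,-160],"roll":0,"jaw":60},
  {"delta_pos":[170,0,-160],"roll":0,"jaw":60},
  {"delta_pos":[170,0,-160],"roll":0,"jaw":60},
])

```text
time_s: 7.95
ee_pos: [420.9, -235.8, 259.2]
ee_rot: [-179.6, -0.5, -153.5]
force: [-1.3, -0.0, 0.4]
gripper_width: 54.7
gripper_force: 0.0
```

```bash
python3 - <<'E'
from h import *
f=grab('side','side3');g=grab('top','top3');s=env.state();print(s['time_s'],s['ee_pos'],s['force'],s['gripper_width'])
a=cv2.resize(f['img'][130:330,250:450],(400,400),interpolation=cv2.INTER_CUBIC);b=cv2.resize(g['img'][90:290,270:470],(400,400),interpolation=cv2.INTER_CUBIC)
cv2.imwrite('pics/c5.png',np.hstack([a,b]))
E
```

```text
8.05 [ 422.9366684  -235.4091665   259.02972298] [ 0.3674107  -0.11378125 -0.02428886] 54.97837600051054
```

View pics/c5.png

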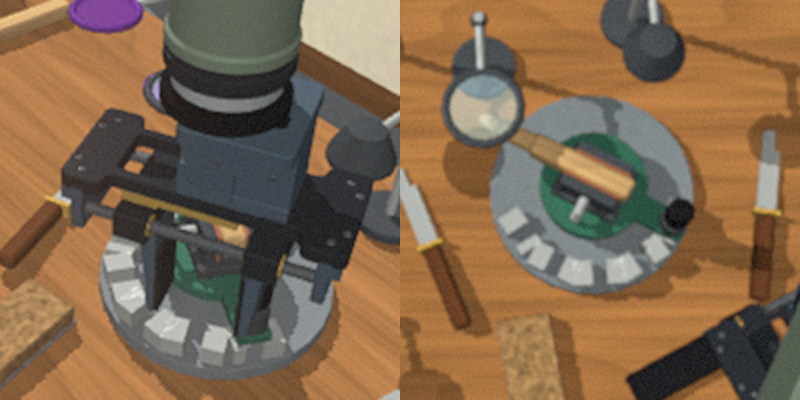

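The top view shows the knob free near (410,196) and the tip under the glass. I'll check the knob height by depth.

```bash
python3 - <<'E'
from h import *
for n,u,v in(('top0',372,221),('top3',410,196)):
    f=dict(np.load(n+'.npz'));p=[px2w(f,u+i,v+j) for i in(-2,-1,0,1,2) for j in(-2,-1,0,1,2)];print(n,np.median(p,0).round(1))
f=dict(np.load('top3.npz'));print('tip',px2w(f,313.3,149,117).round(),'lens',px2w(f,311.5,143.5,160).round())
A=np.array([617.5,-73]);k=np.median(p,0)[:2];d=A-k;print(np.linalg.norm(d),np.degrees(np.arctan2(d[1],d[0])),A+d/np.linalg.norm(d)*150)
E
```

```text
top0 [513.  -77.9 131.3]
top3 [ 569.3 -165.1  131.8]
tip [687.  54. 117.] lens [686.  56. 160.]
103.9907242189565 62.37912335798015 [687.04283604  59.90520665]
```

The knob top is at 131.8 mm against 131.3 mm at the start, so the plunger is home. The tip is within about 4 mm of the lens centre, and nothing else has moved.

```bash
python3 -c "
from workcell import env
print(env.job_done())"
```

```text
the job is handed in; nothing more can be done
None
```

The job is handed in; it gave no verdict. By my last measurements the plunger is home in the +60° slot, the blank's tip is about 4 mm or less from the magnifier's centre, the gripper is clear, and the knives, sheath and block look unmoved.

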